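Shut down the interlocked water filter and release its pressure

TASK

Get the water filter on the worktop ready for a cartridge change: throw its three levers fully over, from the near side to the far side. A hidden interlock frees them only one after another, in an order that differs from unit to unit and is not marked, so feel for the one that moves and leave a blocked one alone for now rather than forcing it. When all three are over, slide the child-lock tab beside them fully to the far side, press the round button it was covering right down and let it go; leave the tin, the glass and the garlic standing where they are.

Things in the scene. Friction and masses are not known exactly. Their poses are not given: they have to be found in the camera images.
- filter_unit: fixed water filter block: aluminium housing 170 (x) x 330 (y) x 50 (z) mm. Origin: centre of its underside; x to its far side, away from the robot (yaw within 0.3), y left, z up. Levers at x 0, y +120, +45, -30; child-lock tab over the button at y -115. Pivot bosses reach z 61; two white cartridges lie behind at x 83 to 146, top z 70. Brass hose stubs at its ends, to y +-198.
- lever_left (a joint): left lever, hinged about the unit's y axis at x 0, z 47. 0 = leans 31.5 deg to the near (-x) side; 1.1 rad = at its far stop. Thrown above 0.9; within 0.1 rad of its stop it frees the next. Stays where left (friction 0.1 N m). Blocked, it gives about 0.11 rad (9 mm at the tip), then stops hard. Just one unthrown lever is free at a time; the order is drawn anew each start and cannot be seen.
- lever_middle (a joint): middle lever, hinged about the unit's y axis at x 0, z 47. 0 = leans 31.5 deg to the near (-x) side; 1.1 rad = at its far stop. Thrown above 0.9; within 0.1 rad of its stop it frees the next. Stays where left (friction 0.1 N m). Blocked, it gives about 0.11 rad (9 mm at the tip), then stops hard. Just one unthrown lever is free at a time; the order is drawn anew each start and cannot be seen.
- lever_right (a joint): right lever, hinged about the unit's y axis at x 0, z 47. 0 = leans 31.5 deg to the near (-x) side; 1.1 rad = at its far stop. Thrown above 0.9; within 0.1 rad of its stop it frees the next. Stays where left (friction 0.1 N m). Blocked, it gives about 0.11 rad (9 mm at the tip), then stops hard. Just one unthrown lever is free at a time; the order is drawn anew each start and cannot be seen.
- lever_left_tip (a point): top end of the left lever's grip (centre of its rounded end, radius 9). At joint 0 it lies at x -44, y +120, z 119 in the filter_unit frame, upright (joint 0.55) at x 0, z 132; thrown (joint 1.1) at x +44, z 119.
- lever_middle_tip (a point): top end of the middle lever's grip (centre of its rounded end, radius 9). At joint 0 it lies at x -44, y +45, z 119 in the filter_unit frame, upright (joint 0.55) at x 0, z 132; thrown (joint 1.1) at x +44, z 119.
- lever_right_tip (a point): top end of the right lever's grip (centre of its rounded end, radius 9). At joint 0 it lies at x -44, y -30, z 119 in the filter_unit frame, upright (joint 0.55) at x 0, z 132; thrown (joint 1.1) at x +44, z 119.
- lock_tab (a joint): child-lock tab: grey plastic hood 46 (x) x 50 (y) mm, flat top at z 72 of the unit, that slides along the unit's +x by 60 mm. 0 = over the button, 0.06 = fully to the far side, button bare; counts as open above 0.05. Blocked (after about 6 mm) until all three levers are thrown. Friction 1.5 N; stays where it is left.
- lock_tab_ridge (a point): top centre of the upright ridge across the near end of the tab, the part to push: 8 (x) x 36 (y) mm, from z 72 to z 97 of the unit; with the tab closed it lies at x -50, y -115, z 97 in the filter_unit frame, and 60 mm farther in x when open.
- flush_button (a joint): round steel push button, 28 mm across, on a spring: 0 = up, 0.006 m = right down (4 N); counts as pressed above 0.0045. Springs back when let go.
- flush_button_top (a point): centre of the button's top face, at x -28, y -115, z 66 in the filter_unit frame when up; it moves down when pressed. Covered by the tab at the start.
- green_tin: bystander: low food tin, 75 across x 58 high, left of the unit; origin at the centre of its underside. Leave alone.
- tumbler: bystander: clear drinking glass, 81 across x 93 high, right of the unit; origin at the centre of its underside. Leave alone.
- garlic: bystander: garlic bulb, 56 x 56 x 56, right of the unit near the front; origin at its underside. Leave alone.

How it is judged:
On the way, in this order (a step that is already met when the one before it is completed fails the run):
1. a first lever is thrown over (value of joint any of lever_left, lever_middle, lever_right above 0.9 rad), for 0.1 s.
2. a second lever is thrown over ((value of joint each of lever_left, lever_middle above 0.9 rad or value of joint each of lever_left, lever_right above 0.9 rad or value of joint each of lever_middle, lever_right above 0.9 rad)), for 0.1 s.
3. all three levers are thrown over (value of joint each of lever_left, lever_middle, lever_right above 0.9 rad), for 0.1 s.
4. the child-lock tab is slid to the far side (all of step 3 and value of joint lock_tab above 0.05 m), for 0.1 s.
5. the button is pressed right down (all of step 4 and value of joint flush_button above 0.0045 m), for 0.05 s.
At the end, for the whole second after the job is handed in: All three levers rest thrown over to the far side (each above 0.9 of 1.1 rad), the child-lock tab is open (above 50 of 60 mm), the button has been pressed and is up again (under 2 mm), and tin, glass and garlic stand still where they were (all of step 4 and value of joint flush_button below 0.002 m and linear speed of each of green_tin, tumbler, garlic below 0.02 m/s); the robot touches nothing.
It fails at once if tin, glass or garlic is pushed more than 30 mm away (distance of any of green_tin, tumbler, garlic from where it was at the start of the episode above 0.03 m).
It fails at once if the tin or the glass is tipped over (angle between any of green_tin, tumbler's own z axis and vertical above 0.5 rad).
It fails at once if a lever or the tab is forced (over 60 N) (contact force between any of lever_left, lever_middle, lever_right, lock_tab and the fingers above 60 N or contact force between any of lever_left, lever_middle, lever_right, lock_tab and the arm above 60 N).
It also fails if it takes over 64 s, if anything falls off the work surface, if the arm or the gripper's body presses on something with over 40 N, if the wrist force passes 120 N, or if a joint passes its speed limit or range.

ROBOT

A 6-joint arm with a two-finger parallel gripper is mounted at the origin on a cart in front of the work surface, level with it; the furniture and walls round the work are solid. World frame = base frame: x ahead of the robot, y to its left, z up, the work surface at z = 0. Lengths are in m, angles in rad, forces in N, time in s.
With the tool pointing down it reaches from about 0.35 to 0.925 m from the base axis. Payload 6.4 kg.
Tool frame: the origin (TCP) lies at the very end of the fingers, on their centre line; the grasp point (between the pads) lies 19 mm behind it; z points along the fingers, y is the line along which they close (so a half turn about z gives the same grasp; the last joint's range is limited). The gripper opens to 85 mm and grips with 20 to 120 N. Pads are 22 mm wide; open, the fingers measure 114 mm over their backs; the gripper's body (76 mm by 85 mm) begins 54 mm behind the grasp point. The pads swing forward as they close: fully open they stand 13 mm farther back than shut.
Start: joints at [-1.423, 0.245, 1.558, -0, 1.339, -0.174], TCP at [0.206, -0.617, 0.231] pointing down, gripper open.
Joint ranges: [-3.13, 3.13], [-1.02, 2.26], [0.13, 2.54], [-0.95, 4.09], [0.21, 2.88], [-2.74, 2.74]. Speed limits (rad/s): [2.57, 2.57, 3.14, 3.14, 3.14, 3.14].

INTERFACE

Orientations are given as a unit quaternion [x, y, z, w].
In Python, from station import r gives the robot as it stands. The module is installed in compiled form; this text tells all that it offers.
- The arm moves only by the tool send_rows, never from a script. Its arguments are lists of equal length, an entry for each row: "delta_pos": the shift along the tool's x, y, z in mm, a list of three; "dr": the turn, a rotation vector about the tool's x, y, z in degrees, a list of three. A call has 1 to 12 rows; each row shifts and turns the commanded pose from where the row before left it, along the tool's axes as they then stand; what a row does not reach is not made up. A row lasts 1/8 s, in which the tool goes at most 62.5 mm and 10.7 degrees, less where a joint would pass 70% of its speed; a pose out of reach is approached as far as the arm can. A call with a gripper value outside its range is refused whole. "fingers" is the finger opening in mm, from 0 to 85.4, set as the call begins (left out, the last holds). The fingers move at their own pace and stop on an object; "force" is the grip in N (left out, the last holds). Time passes only in rows, so rows that do not move let the fingers close. It gives the time, the measured TCP pose, the force, the opening and the grip force at its end, in the units of the state.
- r.observe(): the state, without advancing time (a new reading comes with each control period).
- r.get_image(name): name is "side" or "top" or "wrist"; returns (picture, depth): 384x512x3 uint8, red, green, blue; 384x512 float32, m along the optical axis (not along the pixel's ray), 0 where there is no reading.
- r.calibration(name): a dict with "fx", "fy", "cx", "cy" (pixels), "R" (3x3) and "t" (3): a world point X has camera coordinates R X + t. Camera axes: x right, y down, z forward; pixel columns grow to the right and rows downward; lengths in m; the calibration is good to about 2 mm. A picture is of the moment at which its call begins: read the wrist's pose just before it. calibration takes no time and is no camera call; for the wrist camera it gives the pose at the moment of the call.
- r.close_job(): hands the job in; it is judged then, once.
The state is a dict: "time_s": time; "q": joint angles; "dq": joint speeds; "tau": joint torques, N m; "tool_pos": TCP position; "orientation": TCP orientation; "ft_force": force on the tool from outside, world axes, zero at the start; "moment": the same for the moment, N m; "gripper_width": opening from 0.0 (shut) to 1.0 (fully open); "finger_force": force on a finger pad.
Only numpy, scipy, OpenCV 4.12 (cv2) and the standard library are available. Lean on these libraries where they do the work, as an engineer would, in place of code of your own. Each camera call takes 0.05 s, during which the arm holds its last target. There are 200 camera calls.

## Working session

There is one attempt and no reset: what is moved stays moved. The work goes in short steps, Python scripts to look and compute and a tool call to move; the robot and the scene stay as the last step left them, time stands still between calls to the robot, and variables do not carry over. Pictures are saved under pics/ and viewed, at most 10 in all, crops included, and the job is handed in when it is done.

Besides the shell and the picture viewer there is one more tool, called after "Request:" by a JSON object that holds its "api" and its "payload". send_rows: Moves the arm, as the interface text tells. Its arguments: {"type":"object","properties":{"delta_pos":{"type":"array","items":{"type":"array","items":{"type":"number"}}},"dr":{"type":"array","items":{"type":"array","items":{"type":"number"}}},"fingers":{"type":"number"},"force":{"type":"number"}},"required":["delta_pos","dr"]}

```bash
mkdir -p pics; python3 - <<'E'
from station import r
import cv2,numpy as np
s=r.observe();print({k:np.round(v,3) for k,v in s.items()})
for n in("top","side"):
    im,d=r.get_image(n);np.savez(n+'.npz',im=im,d=d,**r.calibration(n));cv2.imwrite(f'pics/{n}.png',im[...,::-1])
    c=r.calibration(n);print(n,c)
E
```

```text
{'time_s': np.float64(0.0), 'q': array([-1.423,  0.246,  1.559,  0.   ,  1.339, -0.174]), 'dq': array([-0.   , -0.002,  0.   ,  0.001,  0.001,  0.   ]), 'tau': array([ 1.0000e-03, -4.2951e+01, -3.2613e+01, -0.0000e+00,  5.0000e-03,
        0.0000e+00]), 'tool_pos': array([ 0.206, -0.616,  0.23 ]), 'orientation': array([ 0.987,  0.16 ,  0.   , -0.001]), 'ft_force': array([-0.621, -0.183, -0.917]), 'moment': array([-0.01 ,  0.062, -0.022]), 'finger_force': np.float64(0.0), 'gripper_width': np.float64(1.0)}
top {'fx': 394.05765186868973, 'fy': 394.05765186868973, 'cx': 255.65073903419383, 'cy': 186.99050010087458, 'R': array([[ 0.13364265, -0.99102089,  0.00415202],
       [-0.96854941, -0.13149729, -0.21123567],
       [ 0.20988494,  0.02420866, -0.97742634]]), 't': array([-0.05588751,  0.56290553,  1.03734091])}
side {'fx': 359.2600217828388, 'fy': 359.2600217828388, 'cx': 251.9794827980397, 'cy': 192.13309471525355, 'R': array([[-0.86112822, -0.50824515,  0.01204369],
       [-0.21171456,  0.33697217, -0.91740215],
       [ 0.4622068 , -0.79255071, -0.39777914]]), 't': array([0.49314054, 0.22845924, 0.77283891])}
```

View pics/top.png

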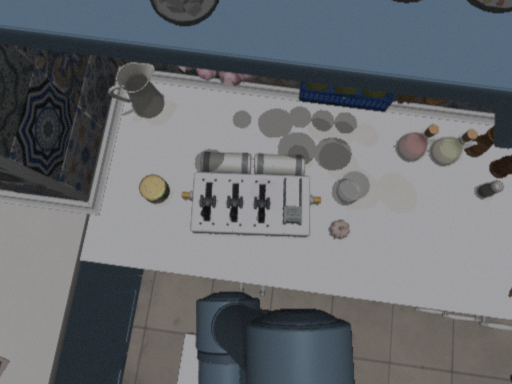

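View pics/side.png

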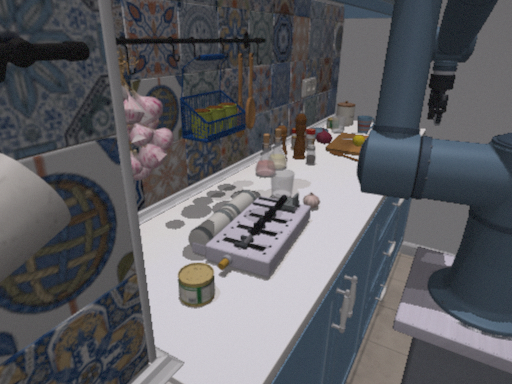

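The top view shows the unit at about (191–311, 172–236), with levers at columns 207, 234 and 262, tab at (292, 205), tin (153, 188), glass (348, 190) and garlic (340, 229). The upper shelf is at the far edge, well beyond the unit. Next I'll fit the housing from depth.

```bash
cat > h.py <<'E'
import numpy as np,cv2
def world(f):
    z=np.load(f);d=z['d'];v,u=np.mgrid[:384,:512]
    P=np.stack([(u-z['cx'])/z['fx']*d,(v-z['cy'])/z['fy']*d,d],-1)
    return z['im'],(P-z['t'])@z['R']
E
python3 - <<'E'
from h import *
im,W=world('top.npz')
m=np.zeros((384,512),bool);m[165:245,180:325]=1
for lo,hi in((.043,.056),):
    k=(m&(W[...,2]>lo)&(W[...,2]<hi)).astype(np.uint8)
    k=cv2.morphologyEx(k,cv2.MORPH_OPEN,np.ones((7,7)))
    p=W[k>0][:,:2].astype(np.float32)
    print(len(p),np.median(W[k>0][:,2]));R=cv2.minAreaRect(p*1000);print(R,cv2.boxPoints(R))
# higher things
k=(m&(W[...,2]>.085)&(W[...,2]<.16)).astype(np.uint8)
n,l,st,c=cv2.connectedComponentsWithStats(k)
for i in range(1,n):
    if st[i,4]>4:
        q=W[l==i];print(st[i],q.mean(0).round(3),q[q[:,2].argmax()].round(3))
g=cv2.resize(im[160:250,175:365],None,fx=4,fy=4,interpolation=cv2.INTER_CUBIC);cv2.imwrite('pics/crop.png',g[...,::-1])
for n,(u,v) in dict(tin=(153,188),glass=(348,190),garlic=(340,229)).items():print(n,W[v,u].round(3))
E
```

```text
5729 0.04993242676247076
((524.6923217773438, 29.158187866210938), (173.82696533203125, 328.779541015625), 5.565669059753418) [[ 422.24496  184.34354]
 [ 454.13217 -142.88605]
 [ 627.13965 -126.02716]
 [ 595.25244  201.20242]]
[200 205   9  12  73] [0.474 0.143 0.117] [0.469 0.146 0.131]
[229 206   8  12  72] [0.481 0.069 0.117] [0.474 0.069 0.132]
[258 207   7  12  74] [ 0.488 -0.004  0.116] [ 0.479 -0.003  0.13 ]
[286 218  14   4  48] [ 0.483 -0.089  0.095] [ 0.483 -0.077  0.1  ]
tin [0.525 0.304 0.055]
glass [ 0.603 -0.246  0.013]
garlic [ 0.482 -0.227  0.044]
```

View pics/crop.png

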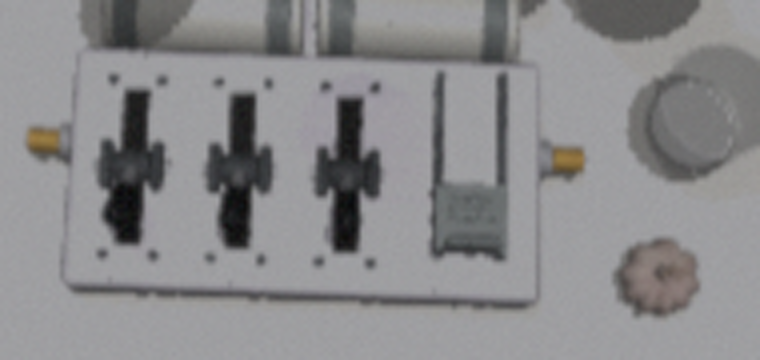

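The housing fit gives origin (0.525, 0.029) and yaw 5.57°, and the lever tips and ridge agree within about 3 mm. I'll use closed fingers, tool x aligned with unit x, and start at the right lever.

Request:
{"api": "send_rows", "payload": {"delta_pos": [[0,0,0],[0,0,0],[30,-58,0],[30,-58,0],[30,-58,0],[30,-58,0],[30,-58,0],[30,-58,0],[30,-58,0],[30,-58,0],[30,-58,0],[30,-58,0]], "dr": [[0,0,6.5],[0,0,6.4],[0,0,0],[0,0,0],[0,0,0],[0,0,0],[0,0,0],[0,0,0],[0,0,0],[0,0,0],[0,0,0],[0,0,0]], "fingers": 0, "force": 40}}

```text
time_s: 1.6
tool_pos: [0.438, -0.0343, 0.2313]
orientation: [0.999, 0.048, 0.0, 0.0]
ft_force: [1.5, -1.4, 0.4]
gripper_width: 0.0
finger_force: 0.0
```

```bash
cat > s.py <<'E'
from station import r
import numpy as np
from scipy.spatial.transform import Rotation as Ro
s=r.observe();p=(s['tool_pos']-[.5247,.0292,0]);c,n=np.cos(.0971),np.sin(.0971)
U=lambda v:np.array([c*v[0]+n*v[1],-n*v[0]+c*v[1],v[2]])
M=Ro.from_quat(s['orientation']).as_matrix()
print('t',round(float(s['time_s']),2),'unit mm',(U(p)*1000).round(1),'F',U(s['ft_force']).round(1),'w',round(float(s['gripper_width']),2),'xyaw',np.degrees(np.arctan2(M[1,0],M[0,0])).round(2),'z',M[:,2].round(3))
E
python3 s.py
```

```text
t 1.6 unit mm [-92.4 -54.8 231.3] F [ 1.4 -1.5  0.4] w 0.0 xyaw 5.53 z [ 0. -0. -1.]
```

Request:
{"api": "send_rows", "payload": {"delta_pos": [[0,0,0],[0,0,0],[0,0,0]], "dr": [[0,0,0],[0,0,0],[0,0,0]]}}

```text
time_s: 1.98
tool_pos: [0.4375, -0.0376, 0.2311]
orientation: [0.999, 0.047, -0.0, 0.0]
ft_force: [0.2, 0.6, -0.4]
gripper_width: -0.004
finger_force: 0.0
```

```bash
python3 s.py
```

```text
t 1.98 unit mm [-93.3 -58.  231.1] F [ 0.3  0.6 -0.4] w -0.0 xyaw 5.4 z [-0. -0. -1.]
```

Request:
{"api": "send_rows", "payload": {"delta_pos": [[5,-28,30],[5,0,40],[0,0,40],[0,0,31],[0,0,0],[0,0,0]], "dr": [[0,0,0],[0,0,0],[0,0,0],[0,0,0],[0,0,0],[0,0,0]]}}

```text
time_s: 2.72
tool_pos: [0.446, -0.0086, 0.0916]
orientation: [0.999, 0.047, 0.001, 0.0]
ft_force: [1.6, 0.0, 0.5]
gripper_width: 0.001
finger_force: 0.0
```

```bash
python3 s.py
```

```text
t 2.73 unit mm [-82.  -30.   91.6] F [ 1.6 -0.1  0.5] w 0.0 xyaw 5.44 z [ 0.002 -0.001 -1.   ]
```

Request:
{"api": "send_rows", "payload": {"delta_pos": [[8,0,0],[8,0,0],[4,0,0],[3,0,0],[2,0,0],[0,0,0]], "dr": [[0,0,0],[0,0,0],[0,0,0],[0,0,0],[0,0,0],[0,0,0]]}}

```text
time_s: 3.48
tool_pos: [0.4702, -0.005, 0.0902]
orientation: [0.999, 0.048, 0.0, -0.0]
ft_force: [-0.1, -0.3, -0.0]
gripper_width: -0.002
finger_force: 0.3
```

Request:
{"api": "send_rows", "payload": {"delta_pos": [[2,0,0],[1,0,0],[0,0,0]], "dr": [[0,0,0],[0,0,0],[0,0,0]]}}

```text
time_s: 3.85
tool_pos: [0.473, -0.0048, 0.0903]
orientation: [0.999, 0.048, 0.0, -0.0]
ft_force: [-0.9, 0.4, 0.9]
gripper_width: -0.002
finger_force: 0.6
```

Request:
{"api": "send_rows", "payload": {"delta_pos": [[2,0,0],[0,0,0]], "dr": [[0,0,0],[0,0,0]]}}

```text
time_s: 4.1
tool_pos: [0.4752, -0.0047, 0.0903]
orientation: [0.999, 0.048, 0.0, 0.0]
ft_force: [-0.6, -0.7, 0.9]
gripper_width: -0.001
finger_force: 0.5
```

Request:
{"api": "send_rows", "payload": {"delta_pos": [[2,0,0],[0,0,0]], "dr": [[0,0,0],[0,0,0]]}}

```text
time_s: 4.35
tool_pos: [0.4771, -0.0045, 0.0903]
orientation: [0.999, 0.048, 0.0, 0.0]
ft_force: [-1.0, 0.5, 0.6]
gripper_width: -0.003
finger_force: 0.2
```

Request:
{"api": "send_rows", "payload": {"delta_pos": [[2,0,0],[0,0,0]], "dr": [[0,0,0],[0,0,0]]}}

```text
time_s: 4.6
tool_pos: [0.4792, -0.0043, 0.0903]
orientation: [0.999, 0.048, 0.0, 0.0]
ft_force: [0.2, -0.5, 0.4]
gripper_width: -0.002
finger_force: 0.0
```

Request:
{"api": "send_rows", "payload": {"delta_pos": [[2,0,0],[0,0,0]], "dr": [[0,0,0],[0,0,0]]}}

```text
time_s: 4.85
tool_pos: [0.4811, -0.0041, 0.0904]
orientation: [0.999, 0.048, 0.0, -0.0]
ft_force: [-1.4, 0.2, 0.6]
gripper_width: 0.004
finger_force: 0.0
```

Request:
{"api": "send_rows", "payload": {"delta_pos": [[2,0,0],[2,0,0],[0,0,0]], "dr": [[0,0,0],[0,0,0],[0,0,0]]}}

```text
time_s: 5.22
tool_pos: [0.4851, -0.0037, 0.0903]
orientation: [0.999, 0.048, 0.0, -0.0]
ft_force: [-0.4, -0.4, -0.5]
gripper_width: -0.0
finger_force: 0.0
```

```bash
python3 s.py; python3 - <<'E'
from station import r
import cv2,numpy as np
im,_=r.get_image('side');a=im[150:290,180:360]
im2,_=r.get_image('wrist')
cv2.imwrite('pics/c2.png',np.hstack([cv2.resize(a,(500,389),interpolation=3),cv2.resize(im2,(300,389))])[...,::-1])
E
```

```text
t 5.22 unit mm [-42.6 -28.9  90.3] F [-0.4 -0.4 -0.5] w -0.0 xyaw 5.54 z [ 0.  0. -1.]
```

View pics/c2.png

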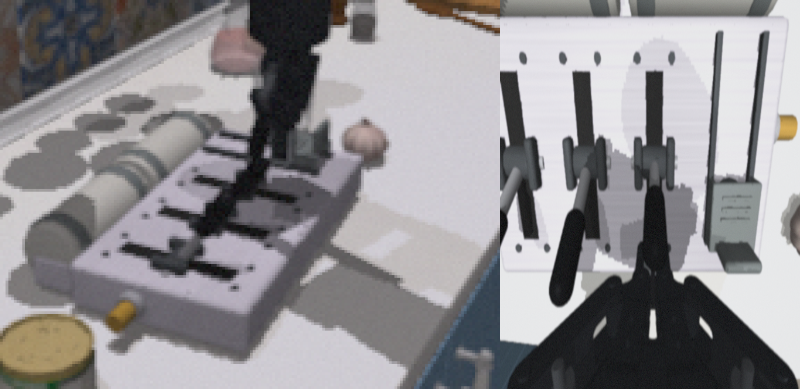

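In the wrist view the right lever (about x 650) is already tilted more upright than the middle one (570), with low force. So it's free, and I'll carry it over.

Request:
{"api": "send_rows", "payload": {"delta_pos": [[4,0,0],[4,0,0],[4,0,0],[4,0,0],[4,0,0],[4,0,0],[4,0,0],[4,0,0],[4,0,0],[4,0,0],[0,0,0]], "dr": [[0,0,0],[0,0,0],[0,0,0],[0,0,0],[0,0,0],[0,0,0],[0,0,0],[0,0,0],[0,0,0],[0,0,0],[0,0,0]]}}

```text
time_s: 6.7
tool_pos: [0.5246, 0.0004, 0.0899]
orientation: [0.999, 0.048, -0.0, -0.0]
ft_force: [-1.6, 0.5, -0.9]
gripper_width: 0.0
finger_force: 0.7
```

Request:
{"api": "send_rows", "payload": {"delta_pos": [[2,0,0],[2,0,0],[2,0,0],[0,0,0]], "dr": [[0,0,0],[0,0,0],[0,0,0],[0,0,0]]}}

```text
time_s: 7.2
tool_pos: [0.5312, 0.0007, 0.0907]
orientation: [0.999, 0.048, 0.001, 0.0]
ft_force: [-2.1, 0.7, -0.6]
gripper_width: -0.002
finger_force: 0.7
```

Request:
{"api": "send_rows", "payload": {"delta_pos": [[2,0,0],[0,0,0]], "dr": [[0,0,0],[0,0,0]]}}

```text
time_s: 7.45
tool_pos: [0.5323, 0.0009, 0.0903]
orientation: [0.999, 0.048, -0.001, 0.0]
ft_force: [-5.0, -0.2, 1.5]
gripper_width: -0.001
finger_force: 2.6
```

Request:
{"api": "send_rows", "payload": {"delta_pos": [[2,0,0],[0,0,0]], "dr": [[0,0,0],[0,0,0]]}}

```text
time_s: 7.7
tool_pos: [0.5327, 0.0009, 0.09]
orientation: [0.999, 0.049, -0.003, 0.0]
ft_force: [-11.2, -2.8, 5.8]
gripper_width: -0.001
finger_force: 6.3
```

```bash
python3 s.py
```

```text
t 7.7 unit mm [  5.3 -28.9  90. ] F [-11.5  -1.7   5.8] w -0.0 xyaw 5.57 z [-0.006 -0.    -1.   ]
```

The right lever is at its stop. Back off and move to the middle one.

Request:
{"api": "send_rows", "payload": {"delta_pos": [[-20,0,0],[-35,0,0],[-35,0,0],[0,-38,0],[0,-38,0],[0,0,0],[10,0,0],[10,0,0],[2,0,0],[0,0,0]], "dr": [[0,0,0],[0,0,0],[0,0,0],[0,0,0],[0,0,0],[0,0,0],[0,0,0],[0,0,0],[0,0,0],[0,0,0]]}}

```text
time_s: 8.95
tool_pos: [0.4601, 0.0699, 0.0902]
orientation: [0.999, 0.048, 0.0, -0.0]
ft_force: [0.1, 0.5, -0.3]
gripper_width: 0.001
finger_force: 0.0
```

```bash
python3 s.py
```

```text
t 8.95 unit mm [-60.3  46.7  90.2] F [ 0.2  0.5 -0.3] w 0.0 xyaw 5.49 z [ 0.001  0.    -1.   ]
```

Request:
{"api": "send_rows", "payload": {"delta_pos": [[2,0,0],[2,0,0],[2,0,0],[0,0,0]], "dr": [[0,0,0],[0,0,0],[0,0,0],[0,0,0]]}}

```text
time_s: 9.45
tool_pos: [0.4661, 0.0709, 0.0904]
orientation: [0.999, 0.048, 0.001, -0.0]
ft_force: [0.6, -0.4, -1.1]
gripper_width: 0.004
finger_force: 0.0
```

Request:
{"api": "send_rows", "payload": {"delta_pos": [[2,0,0],[0,0,0]], "dr": [[0,0,0],[0,0,0]]}}

```text
time_s: 9.7
tool_pos: [0.4679, 0.071, 0.0903]
orientation: [0.999, 0.048, 0.0, -0.0]
ft_force: [-0.9, -0.6, -0.9]
gripper_width: 0.001
finger_force: 0.0
```

Request:
{"api": "send_rows", "payload": {"delta_pos": [[2,0,0],[0,0,0]], "dr": [[0,0,0],[0,0,0]]}}

```text
time_s: 9.95
tool_pos: [0.4698, 0.0712, 0.0904]
orientation: [0.999, 0.048, 0.0, 0.0]
ft_force: [-0.6, 0.7, 0.3]
gripper_width: -0.004
finger_force: 0.0
```

Request:
{"api": "send_rows", "payload": {"delta_pos": [[2,0,0],[0,0,0]], "dr": [[0,0,0],[0,0,0]]}}

```text
time_s: 10.2
tool_pos: [0.4717, 0.0713, 0.0904]
orientation: [0.999, 0.048, 0.0, 0.0]
ft_force: [-1.4, 0.6, 0.3]
gripper_width: 0.001
finger_force: 0.0
```

Request:
{"api": "send_rows", "payload": {"delta_pos": [[2,0,0],[0,0,0]], "dr": [[0,0,0],[0,0,0]]}}

```text
time_s: 10.45
tool_pos: [0.4738, 0.0716, 0.0903]
orientation: [0.999, 0.048, 0.0, -0.0]
ft_force: [-0.5, 0.0, 0.9]
gripper_width: -0.001
finger_force: 0.0
```

Request:
{"api": "send_rows", "payload": {"delta_pos": [[2,0,0],[0,0,0]], "dr": [[0,0,0],[0,0,0]]}}

```text
time_s: 10.7
tool_pos: [0.4757, 0.0718, 0.0904]
orientation: [0.999, 0.048, 0.0, 0.0]
ft_force: [0.1, -0.7, 0.6]
gripper_width: -0.0
finger_force: 0.0
```

Request:
{"api": "send_rows", "payload": {"delta_pos": [[2,0,0],[0,0,0]], "dr": [[0,0,0],[0,0,0]]}}

```text
time_s: 10.95
tool_pos: [0.4777, 0.0719, 0.0903]
orientation: [0.999, 0.048, 0.0, 0.0]
ft_force: [0.2, 0.3, 0.6]
gripper_width: -0.001
finger_force: 0.0
```

Request:
{"api": "send_rows", "payload": {"delta_pos": [[2,0,0],[0,0,0]], "dr": [[0,0,0],[0,0,0]]}}

```text
time_s: 11.2
tool_pos: [0.4797, 0.0721, 0.0903]
orientation: [0.999, 0.048, 0.0, 0.0]
ft_force: [-0.8, 0.4, 1.1]
gripper_width: 0.003
finger_force: 0.0
```

Request:
{"api": "send_rows", "payload": {"delta_pos": [[2,0,0],[0,0,0]], "dr": [[0,0,0],[0,0,0]]}}

```text
time_s: 11.45
tool_pos: [0.4818, 0.0723, 0.0904]
orientation: [0.999, 0.048, 0.0, 0.0]
ft_force: [-1.5, -0.5, 0.5]
gripper_width: -0.0
finger_force: 0.0
```

Well past the blocking point with no force, so the middle lever is free. Throw it.

Request:
{"api": "send_rows", "payload": {"delta_pos": [[2,0,0],[2,0,0],[2,0,0],[2,0,0],[0,0,0]], "dr": [[0,0,0],[0,0,0],[0,0,0],[0,0,0],[0,0,0]]}}

```text
time_s: 12.08
tool_pos: [0.4899, 0.0731, 0.0904]
orientation: [0.999, 0.048, 0.0, -0.0]
ft_force: [0.0, -0.4, 0.7]
gripper_width: 0.002
finger_force: 0.0
```

Request:
{"api": "send_rows", "payload": {"delta_pos": [[4,0,0],[4,0,0],[4,0,0],[4,0,0],[4,0,0],[4,0,0],[4,0,0],[0,0,0]], "dr": [[0,0,0],[0,0,0],[0,0,0],[0,0,0],[0,0,0],[0,0,0],[0,0,0],[0,0,0]]}}

```text
time_s: 13.08
tool_pos: [0.5173, 0.0759, 0.0899]
orientation: [0.999, 0.048, -0.0, -0.0]
ft_force: [-2.0, 0.2, -1.5]
gripper_width: -0.001
finger_force: 0.7
```

Request:
{"api": "send_rows", "payload": {"delta_pos": [[2,0,0],[2,0,0],[2,0,0],[0,0,0]], "dr": [[0,0,0],[0,0,0],[0,0,0],[0,0,0]]}}

```text
time_s: 13.58
tool_pos: [0.5239, 0.0764, 0.0906]
orientation: [0.999, 0.048, 0.001, 0.0]
ft_force: [-1.6, -0.4, -0.3]
gripper_width: -0.002
finger_force: 0.7
```

Request:
{"api": "send_rows", "payload": {"delta_pos": [[2,0,0],[0,0,0]], "dr": [[0,0,0],[0,0,0]]}}

```text
time_s: 13.82
tool_pos: [0.5249, 0.0765, 0.0903]
orientation: [0.999, 0.048, -0.001, 0.0]
ft_force: [-4.6, -0.9, 1.4]
gripper_width: 0.001
finger_force: 2.6
```

```bash
python3 s.py
```

```text
t 13.82 unit mm [ 4.8 47.1 90.3] F [-4.7 -0.5  1.4] w 0.0 xyaw 5.55 z [-0.001 -0.    -1.   ]
```

Stop reached. Back off and throw the left lever, which must now be free.

Request:
{"api": "send_rows", "payload": {"delta_pos": [[1,0,0],[-20,0,0],[-35,0,0],[-35,0,0],[0,-37,0],[0,-37,0],[0,0,0],[10,0,0],[10,0,0],[4,0,0],[4,0,0],[0,0,0]], "dr": [[0,0,0],[0,0,0],[0,0,0],[0,0,0],[0,0,0],[0,0,0],[0,0,0],[0,0,0],[0,0,0],[0,0,0],[0,0,0],[0,0,0]]}}

```text
time_s: 15.32
tool_pos: [0.458, 0.1442, 0.0902]
orientation: [0.999, 0.048, 0.0, -0.0]
ft_force: [0.4, 1.0, -0.0]
gripper_width: -0.001
finger_force: 0.0
```

Request:
{"api": "send_rows", "payload": {"delta_pos": [[2,0,0],[2,0,0],[0,0,0]], "dr": [[0,0,0],[0,0,0],[0,0,0]]}}

```text
time_s: 15.7
tool_pos: [0.4616, 0.1448, 0.0903]
orientation: [0.999, 0.048, 0.0, -0.0]
ft_force: [-1.1, -1.3, 1.5]
gripper_width: -0.0
finger_force: 0.3
```

Request:
{"api": "send_rows", "payload": {"delta_pos": [[2,0,0],[1,0,0],[0,0,0]], "dr": [[0,0,0],[0,0,0],[0,0,0]]}}

```text
time_s: 16.08
tool_pos: [0.4645, 0.145, 0.0902]
orientation: [0.999, 0.048, 0.0, -0.0]
ft_force: [-1.1, -1.1, 0.0]
gripper_width: -0.002
finger_force: 0.0
```

Request:
{"api": "send_rows", "payload": {"delta_pos": [[2,0,0],[2,0,0],[0,0,0]], "dr": [[0,0,0],[0,0,0],[0,0,0]]}}

```text
time_s: 16.45
tool_pos: [0.4687, 0.1455, 0.0903]
orientation: [0.999, 0.048, 0.0, -0.0]
ft_force: [-1.3, -0.8, -0.6]
gripper_width: -0.002
finger_force: 0.0
```

```bash
python3 s.py
```

```text
t 16.45 unit mm [-44.5 121.2  90.3] F [-1.4 -0.7 -0.6] w -0.0 xyaw 5.53 z [ 0.  0. -1.]
```

Request:
{"api": "send_rows", "payload": {"delta_pos": [[4,0,0],[4,0,0],[4,0,0],[4,0,0],[4,0,0],[4,0,0],[4,0,0],[4,0,0],[4,0,0],[4,0,0],[2,0,0],[0,0,0]], "dr": [[0,0,0],[0,0,0],[0,0,0],[0,0,0],[0,0,0],[0,0,0],[0,0,0],[0,0,0],[0,0,0],[0,0,0],[0,0,0],[0,0,0]]}}

```text
time_s: 17.95
tool_pos: [0.51, 0.1496, 0.0899]
orientation: [0.999, 0.048, -0.0, -0.0]
ft_force: [-2.4, -0.5, -1.5]
gripper_width: 0.001
finger_force: 1.0
```

Request:
{"api": "send_rows", "payload": {"delta_pos": [[2,0,0],[2,0,0],[2,0,0],[0,0,0]], "dr": [[0,0,0],[0,0,0],[0,0,0],[0,0,0]]}}

```text
time_s: 18.45
tool_pos: [0.5169, 0.1501, 0.0907]
orientation: [0.999, 0.048, 0.001, -0.0]
ft_force: [-1.4, -0.1, -0.0]
gripper_width: 0.002
finger_force: 0.6
```

Request:
{"api": "send_rows", "payload": {"delta_pos": [[2,0,0],[0,0,0]], "dr": [[0,0,0],[0,0,0]]}}

```text
time_s: 18.7
tool_pos: [0.5177, 0.1502, 0.0903]
orientation: [0.999, 0.048, -0.001, 0.0]
ft_force: [-4.8, -0.1, 1.2]
gripper_width: -0.001
finger_force: 2.6
```

```bash
python3 s.py
```

```text
t 18.7 unit mm [  4.8 121.1  90.3] F [-4.8  0.3  1.2] w -0.0 xyaw 5.54 z [-0.002 -0.    -1.   ]
```

All three are over. Now the tab ridge.

Request:
{"api": "send_rows", "payload": {"delta_pos": [[1,0,0],[-30,0,0],[-35,0,0],[-36,0,0],[0,47,0],[0,47,0],[0,47,0],[0,47,0],[0,48,0],[0,0,8],[0,0,0],[0,0,0]], "dr": [[0,0,0],[0,0,0],[0,0,0],[0,0,0],[0,0,0],[0,0,0],[0,0,0],[0,0,0],[0,0,0],[0,0,0],[0,0,0],[0,0,0]]}}

```text
time_s: 20.2
tool_pos: [0.4414, -0.0934, 0.0823]
orientation: [0.999, 0.049, 0.0, -0.0]
ft_force: [0.2, 0.4, 0.3]
gripper_width: 0.001
finger_force: 0.0
```

```bash
python3 s.py
```

```text
t 20.2 unit mm [ -94.7 -113.9   82.3] F [0.2 0.4 0.3] w 0.0 xyaw 5.63 z [ 0.  0. -1.]
```

Request:
{"api": "send_rows", "payload": {"delta_pos": [[10,0,0],[10,0,0],[5,0,0],[3,0,0],[3,0,0],[3,0,0],[2,0,0],[0,0,0]], "dr": [[0,0,0],[0,0,0],[0,0,0],[0,0,0],[0,0,0],[0,0,0],[0,0,0],[0,0,0]]}}

```text
time_s: 21.2
tool_pos: [0.4773, -0.0908, 0.0822]
orientation: [0.999, 0.048, 0.0, -0.0]
ft_force: [-0.2, 0.6, -0.0]
gripper_width: 0.002
finger_force: 0.2
```

Request:
{"api": "send_rows", "payload": {"delta_pos": [[2,0,0],[2,0,0],[0,0,0]], "dr": [[0,0,0],[0,0,0],[0,0,0]]}}

```text
time_s: 21.58
tool_pos: [0.4813, -0.0904, 0.0822]
orientation: [0.999, 0.048, 0.0, -0.0]
ft_force: [-0.7, 0.8, -1.1]
gripper_width: -0.001
finger_force: 0.3
```

Request:
{"api": "send_rows", "payload": {"delta_pos": [[2,0,0],[2,0,0],[0,0,0]], "dr": [[0,0,0],[0,0,0],[0,0,0]]}}

```text
time_s: 21.95
tool_pos: [0.4854, -0.0901, 0.0823]
orientation: [0.999, 0.048, 0.0, 0.0]
ft_force: [0.1, 0.8, -0.8]
gripper_width: -0.002
finger_force: 0.3
```

Request:
{"api": "send_rows", "payload": {"delta_pos": [[2,0,0],[2,0,0],[0,0,0]], "dr": [[0,0,0],[0,0,0],[0,0,0]]}}

```text
time_s: 22.32
tool_pos: [0.4894, -0.0897, 0.0823]
orientation: [0.999, 0.048, 0.0, 0.0]
ft_force: [-1.2, -0.3, -0.3]
gripper_width: -0.005
finger_force: 0.3
```

Request:
{"api": "send_rows", "payload": {"delta_pos": [[4,0,0],[4,0,0],[4,0,0],[4,0,0],[4,0,0],[4,0,0],[4,0,0],[4,0,0],[2,0,0],[0,0,0]], "dr": [[0,0,0],[0,0,0],[0,0,0],[0,0,0],[0,0,0],[0,0,0],[0,0,0],[0,0,0],[0,0,0],[0,0,0]]}}

```text
time_s: 23.58
tool_pos: [0.5234, -0.0864, 0.0824]
orientation: [0.999, 0.048, 0.0, 0.0]
ft_force: [-0.9, -0.2, -1.0]
gripper_width: -0.0
finger_force: 0.1
```

Request:
{"api": "send_rows", "payload": {"delta_pos": [[2,0,0],[2,0,0],[0,0,0]], "dr": [[0,0,0],[0,0,0],[0,0,0]]}}

```text
time_s: 23.95
tool_pos: [0.5273, -0.086, 0.0824]
orientation: [0.999, 0.048, 0.0, 0.0]
ft_force: [-0.5, -1.0, -0.4]
gripper_width: 0.001
finger_force: 0.3
```

Request:
{"api": "send_rows", "payload": {"delta_pos": [[2,0,0],[0,0,0]], "dr": [[0,0,0],[0,0,0]]}}

```text
time_s: 24.2
tool_pos: [0.5281, -0.0859, 0.0824]
orientation: [0.999, 0.049, -0.002, -0.0]
ft_force: [-7.2, -0.9, 4.7]
gripper_width: 0.002
finger_force: 3.3
```

Request:
{"api": "send_rows", "payload": {"delta_pos": [[2,0,0],[0,0,0]], "dr": [[0,0,0],[0,0,0]]}}

```text
time_s: 24.45
tool_pos: [0.5283, -0.0859, 0.0824]
orientation: [0.999, 0.049, -0.004, -0.0]
ft_force: [-14.3, -1.3, 11.6]
gripper_width: -0.001
finger_force: 7.6
```

```bash
python3 s.py
```

```text
t 24.45 unit mm [  -7.6 -114.9   82.4] F [-14.4   0.1  11.6] w -0.0 xyaw 5.6 z [-0.008 -0.    -1.   ]
```

Tab hit its end stop. Over the button now.

Request:
{"api": "send_rows", "payload": {"delta_pos": [[-12,0,0],[-12,0,0],[0,0,6],[0,0,6],[0,0,2],[0,0,0]], "dr": [[0,0,0],[0,0,0],[0,0,0],[0,0,0],[0,0,0],[0,0,0]]}}

```text
time_s: 25.2
tool_pos: [0.5072, -0.0879, 0.068]
orientation: [0.999, 0.048, -0.0, -0.0]
ft_force: [-0.2, 0.2, -0.4]
gripper_width: 0.003
finger_force: 0.0
```

```bash
python3 s.py;python3 - <<'E'
from station import r
import cv2,numpy as np
im,_=r.get_image('top');im2,_=r.get_image('wrist')
cv2.imwrite('pics/c3.png',np.hstack([cv2.resize(im[150:250,170:330],(480,300),interpolation=3),cv2.resize(im2,(320,300))])[...,::-1])
E
```

```text
t 25.2 unit mm [ -28.8 -114.8   68. ] F [-0.1  0.2 -0.4] w 0.0 xyaw 5.54 z [-0.  0. -1.]
```

View pics/c3.png

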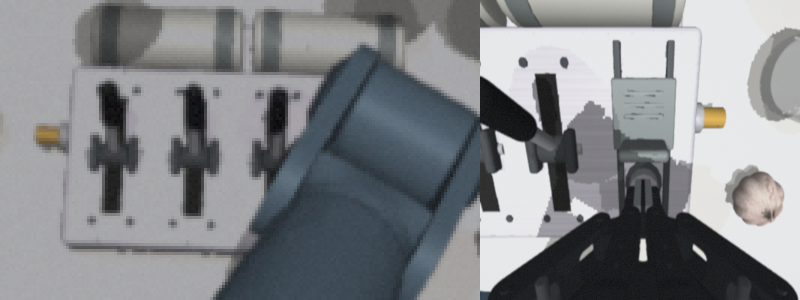

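The picture shows all three levers leaning to the far side (crop columns 112, 193, 275), the tab open (645, 115), and the fingertips over the button (643, 180). Press.

Request:
{"api": "send_rows", "payload": {"delta_pos": [[0,0,2],[0,0,2],[0,0,2],[0,0,1],[0,0,0]], "dr": [[0,0,0],[0,0,0],[0,0,0],[0,0,0],[0,0,0]]}}

```text
time_s: 25.92
tool_pos: [0.5074, -0.088, 0.0615]
orientation: [0.999, 0.048, 0.0, 0.0]
ft_force: [-0.1, 0.3, 3.3]
gripper_width: -0.001
finger_force: 1.5
```

Request:
{"api": "send_rows", "payload": {"delta_pos": [[0,0,1],[0,0,1],[0,0,0]], "dr": [[0,0,0],[0,0,0],[0,0,0]]}}

```text
time_s: 26.3
tool_pos: [0.5074, -0.0881, 0.06]
orientation: [0.999, 0.048, 0.0, 0.0]
ft_force: [-1.1, 1.4, 8.0]
gripper_width: 0.001
finger_force: 3.9
```

```bash
python3 s.py
```

```text
t 26.3 unit mm [ -28.5 -115.    60. ] F [-1.   1.5  8. ] w 0.0 xyaw 5.54 z [ 0. -0. -1.]
```

Button is bottomed out (8 N against a 4 N spring). One more mm to be sure, then lift straight up and clear.

Request:
{"api": "send_rows", "payload": {"delta_pos": [[0,0,1],[0,0,0],[0,0,-20],[0,0,-40],[-30,0,-40],[-40,0,-40],[0,0,-20],[0,0,0],[0,0,0],[0,0,0]], "dr": [[0,0,0],[0,0,0],[0,0,0],[0,0,0],[0,0,0],[0,0,0],[0,0,0],[0,0,0],[0,0,0],[0,0,0]]}}

```text
time_s: 27.55
tool_pos: [0.4369, -0.0943, 0.2165]
orientation: [0.999, 0.048, -0.001, -0.001]
ft_force: [-0.4, 0.2, 0.5]
gripper_width: 0.001
finger_force: 0.0
```

```bash
python3 s.py;python3 - <<'E'
from station import r
import cv2,numpy as np
im,_=r.get_image('side');im2,_=r.get_image('wrist')
cv2.imwrite('pics/c4.png',np.hstack([cv2.resize(im[150:310,160:360],(375,300),interpolation=3),cv2.resize(im2,(400,300))])[...,::-1])
E
```

```text
t 27.55 unit mm [ -99.4 -114.4  216.5] F [-0.4  0.2  0.5] w 0.0 xyaw 5.55 z [-0.003  0.002 -1.   ]
```

View pics/c4.png

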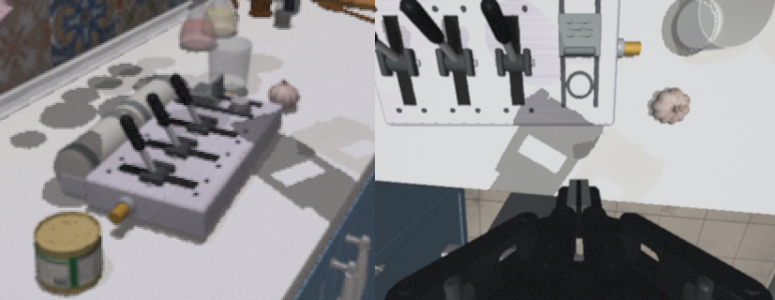

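All three levers are over, the tab is open with the button bare (580, 85), and the tin, glass and garlic are still standing. I'm handing in.

```bash
python3 -c "
from station import r
print(r.close_job())"
```

```text
the job is handed in; nothing more can be done
None
```

The job is handed in: all three levers are thrown (right, middle, left), the tab is fully open, the button was pressed right down and let go, and the tin, glass and garlic still stand; no verdict came back.

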